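# Set the aperture wheel of a microscope light base by counted clicks and switch on the lamp

### The arm

A 6-joint arm with a two-finger parallel gripper is mounted at the origin on the work surface. World frame = base frame: x ahead of the robot, y to its left, z up, the work surface at z = 0. Lengths are in m, angles in rad, forces in N, time in s.
With the tool pointing down it reaches from about 0.3 to 0.75 m from the base axis. Payload 8.5 kg.
Tool frame: the origin (TCP) lies midway between the tips of the shut fingers; the grasp point (between the pads) lies 19 mm behind it (manip.pinch_z is the distance from the TCP to the grasp point, in m); z points along the fingers, y is the line along which they close (so a half turn about z gives the same grasp; the last joint's range is limited). The gripper opens to 88 mm and grips with 3 to 60 N. Pads are 18 mm wide; open, the fingers measure 123 mm over their backs; the gripper's body (75 mm by 187 mm) begins 45 mm behind the grasp point.
Start: joints at [0.962, 0.381, 1.297, -0, 1.464, -0.215], TCP at [0.211, 0.508, 0.239] pointing down, gripper open.
Joint ranges: [-3.11, 3.11], [-0.89, 2.33], [0.22, 2.48], [-1.42, 4.56], [0.17, 2.85], [-2.88, 2.88]. Speed limits (rad/s): [2.39, 2.39, 3.14, 3.14, 3.14, 3.14].

### API

Orientations are given as a unit quaternion [x, y, z, w].
In Python, from cell import readout, eyes, order, finder, manip gives the robot as it stands. The module is installed in compiled form; this text tells all that it offers.
- The arm moves only by the tool step_arm, never from a script. Its argument "steps" is a list of rows, each a list of 3 entries, a list of its own where there are three numbers: the closure, from 0 (fully open) to 1 (shut), then the shift along the tool's x, y, z in mm, then the turn about the tool's z in rad. A call has exactly 8 rows; each row shifts and turns the commanded pose from where the row before left it, along the tool's axes as they then stand; what a row does not reach is not made up. A row lasts 1/10 s, in which the tool goes at most 50 mm and 8.59 degrees, less where a joint would pass 70% of its speed; a pose out of reach is approached as far as the arm can. A call is refused whole if a number of a shift passes 50 or a number of a turn 0.15, either way. A call with a gripper value outside its range is refused whole. The fingers move at their own pace and stop on an object; "grip_force" is the grip in N (left out, the last holds). Time passes only in rows, so rows that do not move let the fingers close, or fill a call up. It gives the time, the measured TCP pose, the force, the opening and the grip force at its end, in the units of the state.
- readout.read_state(): the state, without advancing time (a new reading comes with each control period).
- eyes.capture(name): name is "scene" or "top" or "wrist"; returns a dict with "frame" (480x640x3 uint8, blue, green, red), "depth" (480x640 float32, m along the optical axis (not along the pixel's ray), 0 where there is no reading), "camera_matrix" (3x3 intrinsics, pixels), "origin" and "orientation" of the camera in the world. Camera axes: x right, y down, z forward; pixel columns grow to the right and rows downward; lengths in m; the calibration is good to about 2 mm. The wrist camera is an equidistant fisheye: a pixel r from the principal point sees the ray r / f radians off the axis. A picture is of the moment at which its call begins.
- order.job_done(): hands the job in; it is judged then, once.
Trained networks look in a picture, given as the dict that the camera call returned (one of the last four; its "shot" number tells which), for a name from the list of things; names that differ only in an ending like _2 or _b are one class to them, and where a whole thing is asked for, a point or a joint stands for the part that bears it (a point fixed in the world has none). Each returns a list of dicts, best first, with "confidence" (0 to 1); they miss things now and then, are a little off and sometimes report something else, mostly with a low value. They report only what shows in the picture. A call takes as long as a camera call.
- finder.silhouettes(thing, picture): "region" (480x640 bool, what is visible of it) and "bbox" ([left, top, right, bottom] in pixels, round what is visible of it).
The state is a dict: "t": time; "qpos": joint angles; "joint_velocities": joint speeds; "effort": joint torques, N m; "position": TCP position; "orientation": TCP orientation; "contact_force": force on the tool from outside, world axes, zero at the start; "ft_torque": the same for the moment, N m; "gripper_width": finger opening in m; "finger_force": force on a finger pad.
Only numpy, scipy, OpenCV 4.12 (cv2) and the standard library are available. Lean on these libraries where they do the work, as an engineer would, in place of code of your own. Each camera call takes 0.05 s, during which the arm holds its last target. There are 200 camera calls.

### The job

Pushing its spring-loaded bar knob down just far enough to free the wheel, gently turn the aperture wheel of the microscope light base clockwise (seen from above) back to its first click, beside the end stop, and then counter-clockwise to the third click after that one, pausing for a moment there and in each click on the way, and never passing the third. Let go so that the knob springs up locked, then press the round lamp button all the way down and move away. Never force the wheel while it is locked, jam it on its stop or push it down hard, and leave the stones and the hand lens where they are.

Things in the scene. Friction and masses are not known exactly. Their poses are not given: they have to be found in the camera images.
- base: White light-base housing, fixed to the table: a flat box 200 mm (its x) by 270 mm (its y) by 70 mm high, vent slots in its front (-x). Origin at the centre of its underside. On top: the aperture wheel at its +y end, the lamp button towards its -y end, and behind that a low round steel boss (radius 16, 14 high, at x 70, y -85 mm).
- wheel_axis (a point): On the wheel's vertical axis, level with the housing's top face, axes as the housing; does not move with the wheel. Wheel: dark disc, 128 mm diameter, 6 thick, upper face 22 mm above this point when up. One piece with it, centred: the black bar knob, 50 long, 16 wide, 44 tall. Grip it across the 16 mm, fingertips 5 to 15 mm above the disc.
- wheel (a joint): Wheel angle, rad, counter-clockwise positive from above; at 0 the knob's 50 mm length lies along the housing's x. Clicks every 28 degrees (0.489 rad): the first at 0, beside the end stop (contact at -0.08), then 0.489, 0.977, 1.466, 1.955. Starts in 0.489, 0.977 or 1.466. A ridge half-way between clicks takes up to 0.25 N m; past it the wheel is drawn into the next.
- works: Hidden lock in the housing; origin as wheel_axis. Up, the wheel is locked (7 degrees play). Knob and disc go down together on a spring (3.5 N at first, 4.5 to 7.5 N at the bottom) to a bottom stop 3.5 to 13 mm down, different each time and not to be seen; free to turn only in the last 1.5 mm. 10 to 14 N of push holds it free; let go, it rises and locks. Over 12 N on pin, end stop or bottom stop breaks it.
- lamp (a joint): Travel of the lamp button, m: 0 up, 0.006 fully down; a spring needs about 5 N for full travel. It springs back.
- lamp_top (a point): Centre of the top face of the lamp button, a grey round push button 28 mm in diameter standing 10 mm proud of its dark collar (44 mm in diameter), on the housing's top; its top is about 92 mm above the table. Moves down with the button.
- granite_mid (a point): Bystander: centre of a pale stone block 62 x 40 x 34 mm lying in the specimen tray beside the housing.
- basalt_mid (a point): Bystander: centre of a dark round stone, 48 mm across and 30 mm high, in the same tray (280 x 170 mm, rim 18 mm high).
- lens_mid (a point): Bystander: centre of the ring (62 mm across, 10 mm high) of a black hand lens lying on the table on the other side of the housing; its handle runs 115 mm from here along its -x axis.

How it is judged:
On the way, in this order (a step that is already met when the one before it is completed fails the run):
1. the wheel stands in its first click beside the end stop (within 0.09 rad) (value of joint wheel between -0.12 and 0.09 rad), for 0.2 s.
2. the wheel stands in the click after it (0.489 rad, within 0.09) (value of joint wheel between 0.399 and 0.579 rad), for 0.2 s.
3. the wheel stands in the second click after the first (0.977 rad, within 0.09) (value of joint wheel between 0.887 and 1.067 rad), for 0.2 s.
4. the wheel stands in the third click after the first (1.466 rad, within 0.09) with the knob let go (value of joint wheel between 1.376 and 1.556 rad and contact force between the fingers and anything else below 0.1 N), for 0.2 s.
5. the lamp button is pressed right down (5 mm or more of its 6 mm) with the wheel in that click (value of joint lamp above 0.005 m and value of joint wheel between 1.376 and 1.556 rad), for 0.05 s.
At the end, for the whole second after the job is handed in: The wheel is at rest in the third click after the first (1.466 rad, within 0.09), the lamp button is up again, and nothing is touched (value of joint wheel between 1.376 and 1.556 rad and value of joint lamp below 0.002 m and velocity of joint wheel between -0.05 and 0.05 rad/s).
It fails at once if the wheel is turned more than half a click past the third click (value of joint wheel above 1.71 rad).
It fails at once if the locking works carry more than 12 N (contact force between works and anything else above 12 N).
It fails at once if a bystander is moved more than 20 mm (distance of granite_mid from where it was at the start of the episode above 0.02 m).
It fails at once if a bystander is moved more than 20 mm (distance of basalt_mid from where it was at the start of the episode above 0.02 m).
It fails at once if a bystander is moved more than 20 mm (distance of lens_mid from where it was at the start of the episode above 0.02 m).
It also fails if it takes over 70 s, if anything falls off the work surface, if the arm or the gripper's body presses on something with over 40 N, if the wrist force passes 120 N, or if a joint passes its speed limit or range.

## Working session

There is one attempt and no reset: what is moved stays moved. The work goes in short steps, Python scripts to look and compute and a tool call to move; the robot and the scene stay as the last step left them, time stands still between calls to the robot, and variables do not carry over. Pictures are saved under pics/ and viewed, at most 10 in all, crops included, and the job is handed in when it is done.

Besides the shell and the picture viewer there is one more tool, called as name(argument=value, ...) on one line, values as JSON. step_arm: Moves the arm, as the interface text tells. Its arguments: {"type":"object","properties":{"steps":{"type":"array"},"grip_force":{"type":"number"}},"required":["steps"]}

```bash
mkdir -p pics; cat > h.py <<'E'
import numpy as np,cv2
from scipy.spatial.transform import Rotation as R
from cell import readout,eyes,order,finder,manip
def cloud(p):
    K=np.array(p["camera_matrix"]);d=p["depth"];v,u=np.mgrid[0:480,0:640]
    c=np.stack([(u-K[0,2])/K[0,0]*d,(v-K[1,2])/K[1,1]*d,d],-1)
    return c@R.from_quat(p["orientation"]).as_matrix().T+np.array(p["origin"])
E
python3 - <<'E'
from h import *
s=readout.read_state();print(s)
p=eyes.capture("top");cv2.imwrite("pics/top0.png",p["frame"]);W=cloud(p);np.savez("top0.npz",W=W,d=p["depth"],f=p["frame"])
print(p["origin"],p["orientation"],p["camera_matrix"])
for n in["base","wheel","lamp_top","granite_mid","basalt_mid","lens_mid"]:
    for r in finder.silhouettes(n,p)[:2]:
        m=r["region"]&(p["depth"]>0);print(n,round(r["confidence"],2),r["bbox"],m.sum(),np.median(W[m],0).round(4))
E
```

```text
{'t': 0.0, 'qpos': array([ 9.61710317e-01,  3.81209541e-01,  1.29825077e+00,  9.10401145e-06,
        1.46358995e+00, -2.15306911e-01]), 'joint_velocities': array([ 0.00186723, -0.00021516,  0.00071599, -0.00096665,  0.00080219,
        0.0009091 ]), 'effort': array([-1.60906096e-03, -4.37941897e+01, -2.24550730e+01,  7.11951591e-02,
        3.53059836e-02, -6.12010581e-05]), 'position': array([0.2108672 , 0.50767403, 0.23813386]), 'orientation': array([ 1.95620355e-01,  9.80679431e-01, -6.65950975e-04, -2.96123000e-04]), 'contact_force': array([ 0.92685185,  0.59237567, -0.04495202]), 'ft_torque': array([-0.03101756, -0.0119075 , -0.00833753]), 'finger_force': 0.0, 'gripper_width': 0.08815529916974399}
[0.39497385 0.00277305 0.8674422 ] [ 0.71125532 -0.69226614  0.0864938  -0.08603654] [[436.19079341   0.         322.97369054]
 [  0.         436.19079341 245.21805869]
 [  0.           0.           1.        ]]
base 0.63 [186.8, 232.9, 340.4, 343.9] 15553 [0.5081 0.1051 0.0711]
wheel 0.62 [200.3, 249.5, 276.9, 317.5] 3899 [0.5137 0.1549 0.0929]
lamp_top 0.64 [306.4, 287.4, 319.4, 303.2] 172 [0.4966 0.0223 0.0921]
granite_mid 0.81 [390.6, 290.6, 419.7, 325.6] 702 [ 0.4815 -0.1511  0.0374]
basalt_mid 0.75 [387.3, 245.8, 404.9, 265.7] 417 [ 0.5876 -0.1425  0.03  ]
lens_mid 0.95 [137.4, 254.3, 168.1, 324.1] 1013 [0.5454 0.3441 0.0087]
```

View pics/top0.png

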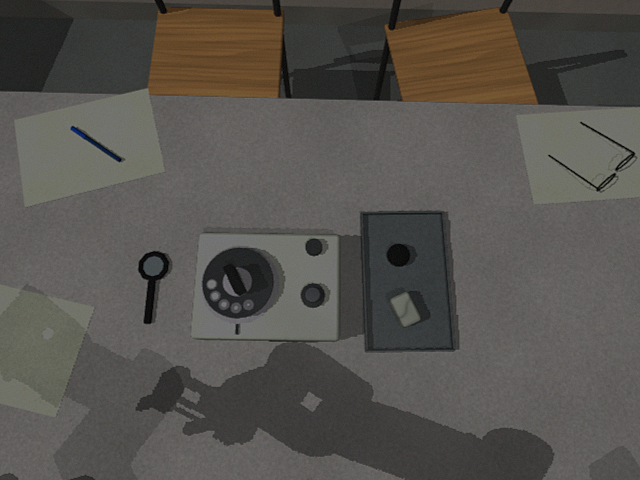

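The top view shows the housing around (265,287). The wheel is at (238,283) with its knob near (234,277), tilted counter-clockwise from vertical. The lamp button is at (313,295), the boss at (315,246), the lens on the left and the tray on the right.

```bash
python3 - <<'E'
from h import *
z=np.load("top0.npz");W=z["W"];f=z["f"]
P=W.reshape(-1,3)
box=(abs(P[:,0]-.51)<.16)&(abs(P[:,1]-.1)<.2)
B=P[box]
top=B[(B[:,2]>.06)&(B[:,2]<.15)]
r=cv2.minAreaRect((B[(B[:,2]>.062)&(B[:,2]<.08)][:,:2]*1000).astype(np.float32));print("base",r)
r=cv2.minAreaRect((top[:,:2]*1000).astype(np.float32));print("base all",r)
d=B[(B[:,2]>.085)&(B[:,2]<.1)&(B[:,1]>.08)]
print("disc",cv2.minEnclosingCircle((d[:,:2]*1000).astype(np.float32)),np.median(d[:,2]))
for t in(.105,.115,.125,.13):
    k=B[(B[:,2]>t)&(B[:,2]<.16)];print(t,len(k),cv2.minAreaRect((k[:,:2]*1000).astype(np.float32)) if len(k)>3 else 0, np.median(k[:,2]) if len(k) else 0)
for c in((.4966,.0223),):
    l=B[(np.hypot(B[:,0]-c[0],B[:,1]-c[1])<.03)]
    b=l[l[:,2]>.087];print("lamp",len(b),cv2.minEnclosingCircle((b[:,:2]*1000).astype(np.float32)),np.median(b[:,2]))
b=B[(np.hypot(B[:,0]-.585,B[:,1]-.018)<.035)&(B[:,2]>.08)];print("boss",cv2.minEnclosingCircle((b[:,:2]*1000).astype(np.float32)),np.median(b[:,2]))
p=eyes.capture("scene");cv2.imwrite("pics/sc0.png",p["frame"]);W=cloud(p);np.savez("sc0.npz",W=W,f=p["frame"])
P=W.reshape(-1,3);B=P[(abs(P[:,0]-.51)<.16)&(abs(P[:,1]-.1)<.2)]
print(p["origin"]);k=B[(B[:,2]>.127)&(B[:,2]<.16)];print(len(k),cv2.minAreaRect((k[:,:2]*1000).astype(np.float32)))
cv2.imwrite("pics/crop.png",cv2.resize(f[220:355,180:350],None,fx=4,fy=4,interpolation=cv2.INTER_CUBIC))
E
```

```text
base ((517.0841064453125, 107.66411590576172), (200.00169372558594, 269.7653503417969), 0.7004439234733582)
base all ((517.084228515625, 107.65779876708984), (200.00169372558594, 269.8785095214844), 0.7004439234733582)
disc ((516.555419921875, 157.51576232910156), 64.13909149169922) 0.09274008387129024
0.105 336 ((515.929931640625, 157.12353515625), (49.4027099609375, 16.16000747680664), 28.401681900024414) 0.13609320411830056
0.115 314 ((515.936279296875, 157.126953125), (49.388328552246094, 16.16000747680664), 28.40167999267578) 0.1362388695416588
0.125 291 ((515.936279296875, 157.126953125), (49.388328552246094, 16.16000747680664), 28.40167999267578) 0.13635828031677877
0.13 278 ((515.936279296875, 157.126953125), (49.388328552246094, 16.16000747680664), 28.40167999267578) 0.13642427538813678
lamp 188 ((498.0276184082031, 22.432878494262695), 13.729987144470215) 0.0920578036323183
boss ((587.6820068359375, 23.281694412231445), 15.923072814941406) 0.0841451723767137
[ 1.26567775 -0.29846706  0.79426841]
146 ((516.4020385742188, 157.24961853027344), (51.75221252441406, 19.135540008544922), 28.7509708404541)
```

View pics/crop.png

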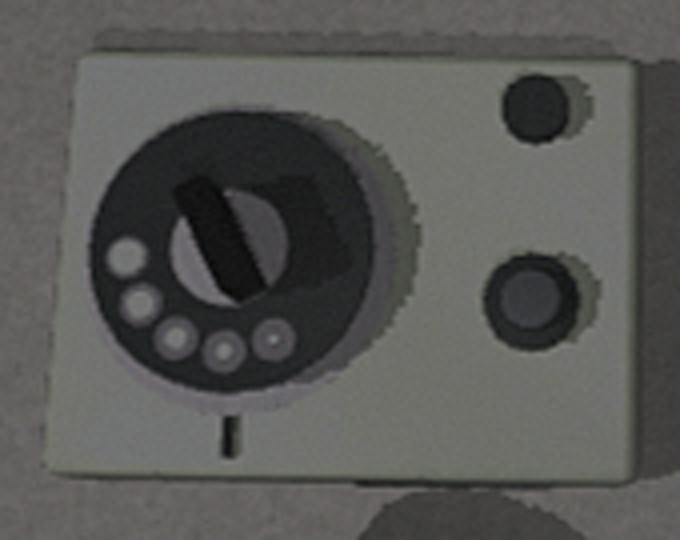

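View pics/sc0.png

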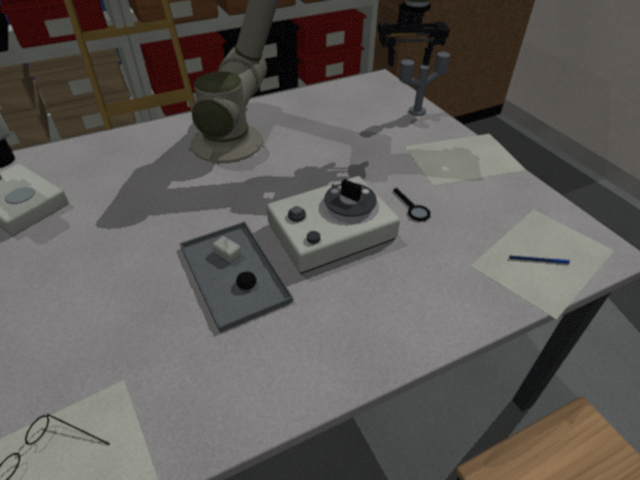

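The knob is at 28.4° and the housing yaw is about 0.7°, so the wheel starts in the 0.489 click. The axis is at about (0.516, 0.157). All heights match the given sizes (disc 92.7, knob top 136, lamp 92, boss 84 mm). Next I move above the wheel.

step_arm(steps=[[0,[-36,-18,0],0],[0,[-36,-18,0],0],[0,[-36,-18,0],0],[0,[-36,-18,0],0],[0,[-36,-18,0],0],[0,[-36,-18,0],0],[0,[-36,-18,0],0],[0,[-36,-18,0],0]], grip_force=25)

```text
t: 1.2
position: [0.4226, 0.263, 0.2389]
orientation: [0.196, 0.981, 0.0, 0.0]
contact_force: [-0.0, -0.4, -0.0]
gripper_width: 0.0882
finger_force: 0.0
```

step_arm(steps=[[0,[-32,-15.5,0],0],[0,[-32,-15.5,0],0],[0,[-32,-15.5,0],0],[0,[-32,-15.5,0],0],[0,[0,0,0],-0.145],[0,[0,0,0],-0.145],[0,[0,0,0],-0.145],[0,[0,0,0],-0.145]])

```text
t: 2.0
position: [0.5162, 0.1579, 0.2387]
orientation: [-0.096, 0.995, 0.0, -0.0]
contact_force: [-0.6, -0.1, 0.0]
gripper_width: 0.0883
finger_force: 0.0
```

```bash
cat >> h.py <<'E'
def rel(t,line):
    s=readout.read_state();M=R.from_quat(s["orientation"]).as_matrix()
    a=np.degrees(np.arctan2(M[1,0],M[0,0]));d=((line-a+90)%180)-90
    print("t",s["t"],"pos",s["position"].round(4),"tilt",M[:,2].round(4),"xline",a.round(2),"q6",s["qpos"][5].round(3),"F",s["contact_force"].round(2),"T",s["ft_torque"].round(3),"w",s["gripper_width"])
    print("shift mm",(M.T@(np.array(t)-s["position"])*1000).round(1),"turn",np.radians(-d).round(4))
E
python3 -c "
from h import *
rel([.5162,.1572,.1025],28.4)"
```

```text
t 2.0 pos [0.5162 0.1579 0.2387] tilt [-1.e-04 -0.e+00 -1.e+00] xline -169.0 q6 -1.685 F [-0.64 -0.13  0.01] T [0.02  0.002 0.012] w 0.0882690435991455
shift mm [ 1.000e-01 -7.000e-01  1.362e+02] turn -0.3037
```

The negative direction would run joint 6 out of range by the third click, so I use the half-turn equivalent grasp (turn +2.836).

step_arm(steps=[[0,[0,0,0],0.145],[0,[0,0,0],0.145],[0,[0,0,0],0.145],[0,[0,0,0],0.145],[0,[0,0,0],0.145],[0,[0,0,0],0.145],[0,[0,0,0],0.145],[0,[0,0,0],0.145]])

```text
t: 2.8
position: [0.5161, 0.158, 0.2387]
orientation: [0.471, 0.882, -0.0, -0.0]
contact_force: [-0.5, 0.1, 0.7]
gripper_width: 0.0883
finger_force: 0.0
```

step_arm(steps=[[0,[0,0,0],0.145],[0,[0,0,0],0.145],[0,[0,0,0],0.145],[0,[0,0,0],0.145],[0,[0,0,0],0.145],[0,[0,0,0],0.145],[0,[0,0,0],0.145],[0,[0,0,0],0.145]])

```text
t: 3.6
position: [0.5161, 0.158, 0.2387]
orientation: [0.877, 0.48, -0.0, -0.0]
contact_force: [-0.5, -0.7, 0.7]
gripper_width: 0.0879
finger_force: 0.0
```

step_arm(steps=[[0.3,[0,0,0],0.129],[0.3,[0,0,0],0.129],[0.3,[0,0,0],0.129],[0.3,[0,0,0],0.129],[0.3,[0,0,20],0],[0.3,[0,0,20],0],[0.3,[0,0,20],0],[0.3,[0,0,0],0]])

```text
t: 4.4
position: [0.515, 0.1579, 0.1766]
orientation: [0.97, 0.243, -0.002, -0.0]
contact_force: [0.1, 0.3, 0.2]
gripper_width: 0.0614
finger_force: 0.0
```

```bash
python3 -c "
from h import *
rel([.5162,.1572,.1025],28.4)"
```

```text
t 4.4 pos [0.515  0.1579 0.1766] tilt [-4.8e-03 -4.0e-04 -1.0e+00] xline 28.17 q6 1.157 F [0.1  0.32 0.15] T [ 0.009  0.192 -0.002] w 0.06141236859430569
shift mm [ 1.   1.3 74.1] turn -0.0039
```

step_arm(steps=[[0.3,[0,0,15],0],[0.3,[0,0,15],0],[0.3,[0,0,15],0],[0.3,[0,0,15],0],[0.3,[0,0,6],0],[0.3,[0,0,0],0],[0.3,[0,0,0],0],[0.3,[0,0,0],0]])

```text
t: 5.2
position: [0.5166, 0.1581, 0.1137]
orientation: [0.97, 0.243, 0.001, 0.0]
contact_force: [-0.3, 0.8, 0.0]
gripper_width: 0.0621
finger_force: 0.0
```

```bash
python3 -c "
from h import *
rel([.5162,.1572,.1025],28.4)
p=eyes.capture('wrist');cv2.imwrite('pics/w0.png',p['frame'])
q=eyes.capture('top');cv2.imwrite('pics/t1.png',cv2.resize(q['frame'][200:360,160:360],None,fx=4,fy=3.75))"
```

```text
t 5.2 pos [0.5166 0.1581 0.1137] tilt [ 1.6e-03  1.0e-04 -1.0e+00] xline 28.18 q6 1.157 F [-0.28  0.8   0.02] T [-0.041  0.131 -0.045] w 0.062059539026240555
shift mm [-0.8  0.6 11.2] turn -0.0039
```

View pics/w0.png

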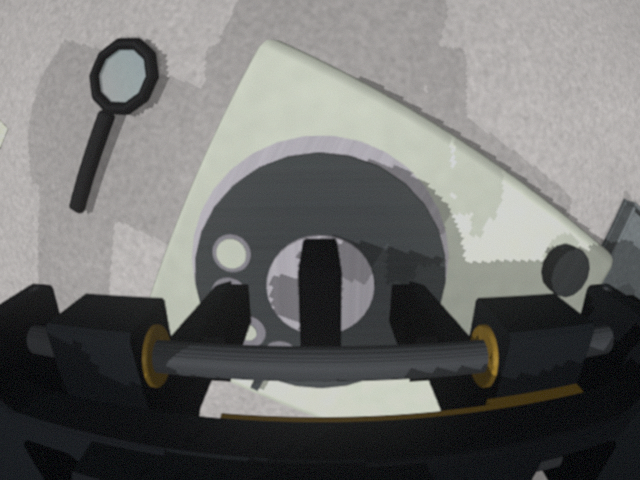

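The wrist view shows the knob (320,290) centred between the fingers and parallel to them. I lower the last 11 mm and close.

step_arm(steps=[[0.3,[0,0.5,3],0],[0.3,[0,0,4],0],[0.3,[0,0,4],0],[0.5,[0,0,0],0],[0.6,[0,0,0],0],[0.7,[0,0,0],0],[0.75,[0,0,0],0],[0.75,[0,0,0],0]], grip_force=20)

```text
t: 6.1
position: [0.5164, 0.1576, 0.1019]
orientation: [0.97, 0.243, 0.0, 0.0]
contact_force: [-0.1, 0.2, 0.5]
gripper_width: 0.0238
finger_force: 0.0
```

step_arm(steps=[[0.8,[0,0,0],0],[0.9,[0,0,0],0],[1,[0,0,0],0],[1,[0,0,0],0],[1,[0,0,0],0],[1,[0,0,0],0],[1,[0,0,0],0],[1,[0,0,0],0]], grip_force=20)

```text
t: 6.9
position: [0.5163, 0.1577, 0.1018]
orientation: [0.97, 0.243, 0.0, -0.0]
contact_force: [-1.7, 2.2, 0.9]
gripper_width: 0.0161
finger_force: 20.0
```

```bash
python3 -c "
from h import *
rel([.5162,.1572,.1025],28.4)"
```

```text
t 6.9 pos [0.5163 0.1577 0.1018] tilt [ 0.e+00  2.e-04 -1.e+00] xline 28.18 q6 1.156 F [-1.69  2.2   0.9 ] T [0.314 0.387 0.076] w 0.016130816142232784
shift mm [-0.4  0.4 -0.7] turn -0.0038
```

step_arm(steps=[[1,[0,0,0.4],0],[1,[0,0,0.4],0],[1,[0,0,0.4],0],[1,[0,0,0.4],0],[1,[0,0,0.4],0],[1,[0,0,0.4],0],[1,[0,0,0],0],[1,[0,0,0],0]])

```text
t: 7.7
position: [0.5164, 0.1577, 0.0994]
orientation: [0.97, 0.243, 0.0, -0.0]
contact_force: [-1.6, 3.6, 3.3]
gripper_width: 0.016
finger_force: 20.0
```

```bash
python3 -c "
from h import *
rel([.5162,.1572,.1018],28.4)"
```

```text
t 7.7 pos [0.5164 0.1577 0.0994] tilt [ 0.e+00  1.e-04 -1.e+00] xline 28.18 q6 1.156 F [-1.63  3.64  3.27] T [0.584 0.406 0.018] w 0.015961238906603628
shift mm [-0.4  0.3 -2.4] turn -0.0039
```

step_arm(steps=[[1,[0,0,0.2],0],[1,[0,0,0.2],0],[1,[0,0,0.2],0],[1,[0,0,0.2],0],[1,[0,0,0.2],0],[1,[0,0,0],0],[1,[0,0,0],0],[1,[0,0,0],0]])

```text
t: 8.5
position: [0.5164, 0.1576, 0.0984]
orientation: [0.97, 0.243, 0.0, -0.0]
contact_force: [-1.2, 4.6, 4.8]
gripper_width: 0.0158
finger_force: 20.0
```

step_arm(steps=[[1,[0,0,0.2],0],[1,[0,0,0.2],0],[1,[0,0,0.2],0],[1,[0,0,0.1],0],[1,[0,0,0],0],[1,[0,0,0],0],[1,[0,0,0],0],[1,[0,0,0],0]])

```text
t: 9.3
position: [0.5164, 0.1576, 0.0977]
orientation: [0.97, 0.243, 0.0, -0.0]
contact_force: [-0.6, 3.4, 6.4]
gripper_width: 0.0162
finger_force: 20.0
```

step_arm(steps=[[1,[0,0,0.2],0],[1,[0,0,0.2],0],[1,[0,0,0.2],0],[1,[0,0,0],0],[1,[0,0,0],0],[1,[0,0,0],0],[1,[0,0,0],0],[1,[0,0,0],0]])

```text
t: 10.1
position: [0.5164, 0.1576, 0.0971]
orientation: [0.97, 0.243, 0.0, -0.0]
contact_force: [-2.5, 4.3, 3.3]
gripper_width: 0.0159
finger_force: 20.0
```

```bash
python3 -c "
from h import *
for i in range(4):
  eyes.capture('top'); rel([.5162,.1572,.1018],28.4)"
```

```text
t 10.15 pos [0.5164 0.1576 0.0971] tilt [ 0.  0. -1.] xline 28.17 q6 1.156 F [-1.47  4.69  4.64] T [0.783 0.471 0.063] w 0.015582735093726607
shift mm [-0.3  0.3 -4.7] turn -0.0039
t 10.2 pos [0.5164 0.1576 0.0971] tilt [ 1.e-04  0.e+00 -1.e+00] xline 28.18 q6 1.156 F [-2.75  4.95  4.27] T [0.755 0.568 0.081] w 0.015765724210612894
shift mm [-0.4  0.3 -4.7] turn -0.0038
t 10.25 pos [0.5164 0.1576 0.0971] tilt [ 0.e+00  1.e-04 -1.e+00] xline 28.18 q6 1.156 F [-2.04  4.35  5.72] T [ 0.713  0.497 -0.029] w 0.015549071818295481
shift mm [-0.4  0.3 -4.7] turn -0.0039
t 10.3 pos [0.5164 0.1576 0.0971] tilt [-0.  0. -1.] xline 28.18 q6 1.156 F [-1.28  3.59  6.74] T [0.755 0.424 0.079] w 0.015417279530227944
shift mm [-0.3  0.3 -4.7] turn -0.0039
```

step_arm(steps=[[1,[0,0,0.2],0],[1,[0,0,0.2],0],[1,[0,0,0.2],0],[1,[0,0,0.2],0],[1,[0,0,0.2],0],[1,[0,0,0],0],[1,[0,0,0],0],[1,[0,0,0],0]])

```text
t: 11.1
position: [0.5164, 0.1576, 0.0961]
orientation: [0.97, 0.243, 0.0, -0.0]
contact_force: [-1.5, 5.6, 6.5]
gripper_width: 0.0158
finger_force: 20.0
```

```bash
cat >> h.py <<'E'
def av(n=4):
    L=[]
    for i in range(n):
        eyes.capture('wrist');s=readout.read_state();L.append(np.r_[s["contact_force"],s["ft_torque"]])
    L=np.array(L);M=R.from_quat(s["orientation"]).as_matrix()
    print("t",s["t"],"pos",(s["position"]*1000).round(2),"line",np.degrees(np.arctan2(M[1,0],M[0,0])).round(2),"F,T",L.mean(0).round(2),"sd",L.std(0).round(2)[[2,5]],"w",round(s["gripper_width"],4))
E
python3 -c "
from h import *
av()"
```

```text
t 11.3 pos [516.38 157.63  96.09] line 28.18 F,T [-2.39  4.59  5.03  0.76  0.53  0.03] sd [0.31 0.04] w 0.0159
```

step_arm(steps=[[1,[0,0,0.2],0],[1,[0,0,0.2],0],[1,[0,0,0.2],0],[1,[0,0,0.2],0],[1,[0,0,0.2],0],[1,[0,0,0],0],[1,[0,0,0],0],[1,[0,0,0],0]])

```text
t: 12.1
position: [0.5164, 0.1576, 0.0953]
orientation: [0.97, 0.243, 0.0, 0.0]
contact_force: [-1.4, 4.9, 6.8]
gripper_width: 0.0158
finger_force: 20.0
```

```bash
python3 -c "
from h import *
av()"
```

```text
t 12.3 pos [516.42 157.64  95.3 ] line 28.18 F,T [-2.19  4.91  7.    0.72  0.61  0.02] sd [0.57 0.05] w 0.0158
```

step_arm(steps=[[1,[0,0,0.1],0],[1,[0,0,0.1],0],[1,[0,0,0.1],0],[1,[0,0,0],0],[1,[0,0,0],0],[1,[0,0,0],0],[1,[0,0,0],0],[1,[0,0,0],0]])

```text
t: 13.1
position: [0.5164, 0.1576, 0.095]
orientation: [0.97, 0.243, 0.0, -0.0]
contact_force: [-2.0, 5.3, 6.6]
gripper_width: 0.0161
finger_force: 20.0
```

```bash
python3 -c "
from h import *
av()"
```

```text
t 13.3 pos [516.42 157.63  94.96] line 28.18 F,T [-2.76  4.33  6.9   0.75  0.6   0.02] sd [0.4  0.03] w 0.0159
```

step_arm(steps=[[1,[0,0,0.2],0],[1,[0,0,0.2],0],[1,[0,0,0.2],0],[1,[0,0,0.1],0],[1,[0,0,0],0],[1,[0,0,0],0],[1,[0,0,0],0],[1,[0,0,0],0]])

```text
t: 14.1
position: [0.5164, 0.1576, 0.0942]
orientation: [0.97, 0.243, 0.0, -0.0]
contact_force: [-3.4, 5.0, 5.9]
gripper_width: 0.0157
finger_force: 20.0
```

```bash
python3 -c "
from h import *
av()"
```

```text
t 14.3 pos [516.39 157.62  94.17] line 28.18 F,T [-2.5   4.21  6.54  0.72  0.52  0.03] sd [0.22 0.03] w 0.0159
```

step_arm(steps=[[1,[0,0,0.2],0],[1,[0,0,0.2],0],[1,[0,0,0.2],0],[1,[0,0,0.2],0],[1,[0,0,0],0],[1,[0,0,0],0],[1,[0,0,0],0],[1,[0,0,0],0]])

```text
t: 15.1
position: [0.5164, 0.1576, 0.0936]
orientation: [0.97, 0.243, 0.0, 0.0]
contact_force: [-2.9, 5.3, 7.7]
gripper_width: 0.0157
finger_force: 20.0
```

```bash
python3 -c "
from h import *
av()"
```

```text
t 15.3 pos [516.46 157.63  93.58] line 28.18 F,T [-2.9   4.37  8.25  0.74  0.68  0.  ] sd [0.26 0.01] w 0.0156
```

step_arm(steps=[[1,[0,0,0.1],0],[1,[0,0,0.1],0],[1,[0,0,0.1],0],[1,[0,0,0],0],[1,[0,0,0],0],[1,[0,0,0],0],[1,[0,0,0],0],[1,[0,0,0],0]])

```text
t: 16.1
position: [0.5164, 0.1576, 0.0932]
orientation: [0.97, 0.243, 0.0, -0.0]
contact_force: [-3.1, 5.7, 6.9]
gripper_width: 0.0161
finger_force: 20.0
```

```bash
python3 -c "
from h import *
av()"
```

```text
t 16.3 pos [516.42 157.65  93.24] line 28.18 F,T [-2.67  4.42  7.23  0.76  0.64  0.07] sd [0.49 0.04] w 0.0158
```

step_arm(steps=[[1,[0,0,0.2],0],[1,[0,0,0.2],0],[1,[0,0,0.2],0],[1,[0,0,0.2],0],[1,[0,0,0],0],[1,[0,0,0],0],[1,[0,0,0],0],[1,[0,0,0],0]])

```text
t: 17.1
position: [0.5164, 0.1576, 0.0923]
orientation: [0.97, 0.243, 0.0, -0.0]
contact_force: [-2.2, 5.1, 6.3]
gripper_width: 0.0159
finger_force: 20.0
```

```bash
python3 -c "
from h import *
av()"
```

```text
t 17.3 pos [516.39 157.64  92.27] line 28.18 F,T [-2.27  4.36  5.33  0.75  0.55  0.04] sd [0.53 0.02] w 0.0158
```

```bash
python3 - <<'E'
from h import *
for n,f in(("top","top0.npz"),("scene","sc0.npz")):
    p=eyes.capture(n);W=cloud(p);W0=np.load(f)["W"]
    m0=(np.hypot(W0[...,0]-.5164,W0[...,1]-.1574)<.058)&(abs(W0[...,2]-.0927)<.004)
    m=m0&(abs(W[...,2]-.088)<.01)&(np.hypot(W[...,0]-.5164,W[...,1]-.1574)<.062)
    print(n,m.sum(),np.median(W0[m][:,2]),np.percentile(W[m][:,2],[10,25,50,75,90]).round(4))
av(2)
E
```

```text
top 485 0.09248617177080609 [0.0812 0.0819 0.0829 0.0838 0.0846]
scene 657 0.09298876271167145 [0.0817 0.0826 0.0836 0.0849 0.0865]
t 17.5 pos [516.39 157.62  92.26] line 28.18 F,T [-2.56  4.79  5.43  0.71  0.54  0.01] sd [0.15 0.04] w 0.0158
```

The disc has descended 9.5 mm with the fingers, so there is no slip and the bottom is not reached yet.

step_arm(steps=[[1,[0,0,0.2],0],[1,[0,0,0.2],0],[1,[0,0,0.2],0],[1,[0,0,0.2],0],[1,[0,0,0],0],[1,[0,0,0],0],[1,[0,0,0],0],[1,[0,0,0],0]])

```text
t: 18.3
position: [0.5164, 0.1576, 0.0917]
orientation: [0.97, 0.243, 0.0, 0.0]
contact_force: [-2.2, 4.7, 8.4]
gripper_width: 0.0156
finger_force: 20.0
```

```bash
python3 -c "
from h import *
av()"
```

```text
t 18.5 pos [516.44 157.64  91.71] line 28.18 F,T [-3.12  4.67  8.41  0.75  0.68  0.03] sd [0.41 0.02] w 0.0158
```

step_arm(steps=[[1,[0,0,0.1],0],[1,[0,0,0.1],0],[1,[0,0,0.1],0],[1,[0,0,0],0],[1,[0,0,0],0],[1,[0,0,0],0],[1,[0,0,0],0],[1,[0,0,0],0]])

```text
t: 19.3
position: [0.5165, 0.1576, 0.0915]
orientation: [0.97, 0.243, 0.0, 0.0]
contact_force: [-3.0, 4.6, 8.6]
gripper_width: 0.0159
finger_force: 20.0
```

```bash
python3 -c "
from h import *
av()"
```

```text
t 19.5 pos [516.46 157.64  91.47] line 28.18 F,T [-3.12  4.46  8.42  0.71  0.71  0.05] sd [0.17 0.02] w 0.016
```

step_arm(steps=[[1,[0,0,0.1],0],[1,[0,0,0.1],0],[1,[0,0,0.1],0],[1,[0,0,0],0],[1,[0,0,0],0],[1,[0,0,0],0],[1,[0,0,0],0],[1,[0,0,0],0]])

```text
t: 20.3
position: [0.5164, 0.1576, 0.0911]
orientation: [0.97, 0.243, 0.0, 0.0]
contact_force: [-3.3, 4.7, 8.4]
gripper_width: 0.0157
finger_force: 20.0
```

```bash
python3 -c "
from h import *
av()"
```

```text
t 20.5 pos [516.44 157.65  91.1 ] line 28.18 F,T [-2.61  4.65  8.15  0.77  0.66  0.04] sd [0.65 0.03] w 0.0159
```

step_arm(steps=[[1,[0,0,0.1],0],[1,[0,0,0.1],0],[1,[0,0,0.1],0],[1,[0,0,0.1],0],[1,[0,0,0.1],0],[1,[0,0,0],0],[1,[0,0,0],0],[1,[0,0,0],0]])

```text
t: 21.3
position: [0.5164, 0.1576, 0.0905]
orientation: [0.97, 0.243, 0.0, 0.0]
contact_force: [-2.5, 3.7, 7.1]
gripper_width: 0.0158
finger_force: 20.0
```

```bash
python3 -c "
from h import *
av()"
```

```text
t 21.5 pos [516.43 157.63  90.53] line 28.18 F,T [-2.39  4.76  7.49  0.78  0.64  0.03] sd [0.31 0.01] w 0.0158
```

step_arm(steps=[[1,[0,0,0.1],0],[1,[0,0,0.1],0],[1,[0,0,0.1],0],[1,[0,0,0.1],0],[1,[0,0,0.1],0],[1,[0,0,0],0],[1,[0,0,0],0],[1,[0,0,0],0]])

```text
t: 22.3
position: [0.5164, 0.1576, 0.09]
orientation: [0.97, 0.243, 0.0, 0.0]
contact_force: [-2.4, 5.1, 6.8]
gripper_width: 0.016
finger_force: 20.0
```

```bash
python3 -c "
from h import *
av()"
```

```text
t 22.5 pos [516.4  157.62  90.05] line 28.18 F,T [-3.07  4.42  7.19  0.73  0.64  0.05] sd [0.67 0.03] w 0.016
```

step_arm(steps=[[1,[0,0,0.1],0],[1,[0,0,0.1],0],[1,[0,0,0.1],0],[1,[0,0,0.1],0],[1,[0,0,0.1],0],[1,[0,0,0],0],[1,[0,0,0],0],[1,[0,0,0],0]])

```text
t: 23.3
position: [0.5165, 0.1576, 0.0899]
orientation: [0.97, 0.243, 0.0, 0.0]
contact_force: [-4.8, 4.6, 10.4]
gripper_width: 0.0161
finger_force: 20.0
```

```bash
python3 -c "
from h import *
av()"
```

```text
t 23.5 pos [516.47 157.64  89.88] line 28.18 F,T [-3.72  4.47 10.58  0.69  0.8   0.02] sd [0.47 0.02] w 0.0162
```

Bottom stop found at about 11.9 mm, with a 10.6 N push. Now a gentle probe turn clockwise.

step_arm(steps=[[1,[0,0,0.1],0],[1,[0,0,0],0.02],[1,[0,0,0],0.02],[1,[0,0,0],0.02],[1,[0,0,0],0.02],[1,[0,0,0],0.02],[1,[0,0,0],0.02],[1,[0,0,0],0.02]])

```text
t: 24.3
position: [0.5163, 0.1577, 0.0897]
orientation: [0.985, 0.175, 0.0, 0.0]
contact_force: [-4.3, 5.5, 9.9]
gripper_width: 0.0166
finger_force: 20.0
```

```bash
python3 -c "
from h import *
av()"
```

```text
t 24.5 pos [516.27 157.77  89.69] line 20.22 F,T [-4.72  5.64 10.1   0.76  0.81  0.47] sd [0.34 0.02] w 0.0168
```

Torque is 0.47 N·m, above the ridge value, so I check the actual wheel angle and disc height before turning further.

```bash
python3 - <<'E'
from h import *
for n,f in(("top","top0.npz"),("scene","sc0.npz")):
    p=eyes.capture(n);W=cloud(p);W0=np.load(f)["W"]
    m0=(np.hypot(W0[...,0]-.5164,W0[...,1]-.1574)<.058)&(abs(W0[...,2]-.0927)<.004)
    m=m0&(abs(W[...,2]-.085)<.01)&(np.hypot(W[...,0]-.5164,W[...,1]-.1574)<.062)
    print(n,m.sum(),np.median(W0[m][:,2]),np.percentile(W[m][:,2],[10,25,50,75,90]).round(4))
    if n=="top":t=p["frame"][225:345,185:345]
p=eyes.capture("wrist")
cv2.imwrite("pics/pair.png",np.vstack([cv2.resize(p["frame"][110:400,130:480],(700,300)),np.hstack([cv2.resize(t,(350,290)),cv2.resize(cv2.imread("pics/top0.png")[225:345,185:345],(350,290))])]))
E
```

```text
top 460 0.09252051431977298 [0.0789 0.0798 0.0807 0.0815 0.0822]
scene 630 0.09298452204980667 [0.0794 0.0803 0.0814 0.0827 0.0846]
```

View pics/pair.png

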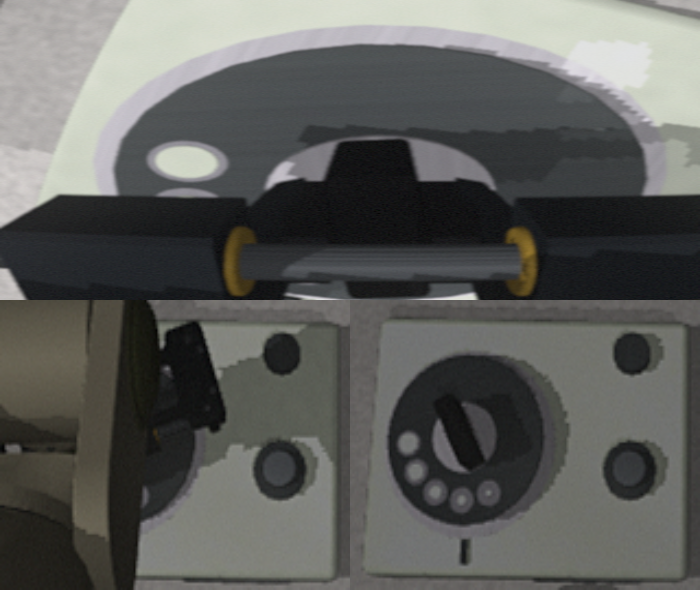

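```bash
cat >> h.py <<'E'
def fish(p,u,v,z):
    K=np.array(p["camera_matrix"]);a=(u-K[0,2])/K[0,0];b=(v-K[1,2])/K[1,1];r=np.hypot(a,b)
    d=np.array([a/r*np.sin(r),b/r*np.sin(r),np.cos(r)]);d=R.from_quat(p["orientation"]).as_matrix()@d
    o=np.array(p["origin"]);return o+d*(z-o[2])/d[2]
def ang(P):return np.degrees(np.arctan2(P[1]-.1574,P[0]-.5164)).round(2),np.hypot(P[1]-.1574,P[0]-.5164).round(4)
def dot(p,z,u,v):
    g=cv2.cvtColor(p["frame"],cv2.COLOR_BGR2GRAY);m=(g>110).astype(np.uint8)
    n,l,st,c=cv2.connectedComponentsWithStats(m)
    for i in range(1,n):
        if 40<st[i,4]<3000 and np.hypot(c[i][0]-u,c[i][1]-v)<40:print(st[i],c[i].round(1),fish(p,*c[i],z).round(4),ang(fish(p,*c[i],z)))
E
python3 - <<'E'
from h import *
z=np.load("top0.npz");W=z["W"];f=cv2.cvtColor(z["f"],cv2.COLOR_BGR2GRAY)
for v,u in((284,211),(296,215),(304,224),(307,236),(305,248)):
    s=f[v-6:v+7,u-6:u+7];m=s>80;q=W[v-6:v+7,u-6:u+7][m];q=q[abs(q[:,2]-.0925)<.003];print(len(q),q.mean(0).round(4),ang(q.mean(0)))
p=eyes.capture("wrist");dot(p,.0806,224,264)
print("knob box/dist",p["frame"][265,200:250].mean(1).round())
av(1)
E
```

```text
61 [0.5117 0.2027 0.0936] (np.float64(95.87), np.float64(0.0456))
47 [0.4914 0.1952 0.0936] (np.float64(123.46), np.float64(0.0453))
36 [0.476  0.1779 0.0935] (np.float64(153.08), np.float64(0.0453))
23 [0.4719 0.1555 0.0935] (np.float64(-177.58), np.float64(0.0446))
21 [0.4777 0.1351 0.0927] (np.float64(-150.03), np.float64(0.0446))
[ 203  246   41   40 1260] [223.2 265.6] [0.5143 0.2036 0.0806] (np.float64(92.56), np.float64(0.0462))
[209 292  29   9 180] [222.5 296.2] [0.4994 0.1999 0.0806] (np.float64(111.8), np.float64(0.0458))
knob box/dist [ 79.  82.  84. 108. 143. 150. 155. 173. 200. 208. 211. 209. 208. 207.
 208. 210. 211. 207. 209. 209. 206. 206. 207. 206. 204. 205. 205. 208.
 205. 205. 205. 207. 207. 205. 206. 204. 209. 199. 173. 150. 145. 150.
 141. 118.  94.  76.  80.  78.  82.  79.]
t 24.75 pos [516.29 157.78  89.69] line 20.22 F,T [-3.51  5.93 10.95  0.77  0.77  0.42] sd [0. 0.] w 0.0167
```

step_arm(steps=[[1,[0,0,0],-0.03],[1,[0,0,0],-0.03],[1,[0,0,0],-0.03],[1,[0,0,0],-0.03],[1,[0,0,0],-0.02],[1,[0,0,0.1],0],[1,[0,0,0],0],[1,[0,0,0],0]], grip_force=40)

```text
t: 25.55
position: [0.5162, 0.1576, 0.0896]
orientation: [0.97, 0.243, -0.0, 0.0]
contact_force: [-5.4, 4.0, 11.8]
gripper_width: 0.0156
finger_force: 40.0
```

```bash
python3 -c "
from h import *
av(3)
p=eyes.capture('wrist');dot(p,.0805,224,264)"
```

```text
t 25.7 pos [516.15 157.57  89.62] line 28.17 F,T [-4.69  3.55 10.68  0.7   0.97 -0.06] sd [0.79 0.03] w 0.0156
[ 205  240   40   40 1269] [224.4 259.8] [0.5107 0.2033 0.0805] (np.float64(97.1), np.float64(0.0463))
[204 286  36  15 391] [221.5 294. ] [0.4944 0.1979 0.0805] (np.float64(118.52), np.float64(0.0461))
```

step_arm(steps=[[1,[0,0,0.1],0],[1,[0,0,0],0.02],[1,[0,0,0],0.02],[1,[0,0,0],0.02],[1,[0,0,0],0.02],[1,[0,0,0],0],[1,[0,0,0],0],[1,[0,0,0],0]])

```text
t: 26.55
position: [0.5162, 0.1576, 0.0897]
orientation: [0.979, 0.205, 0.0, 0.0]
contact_force: [-6.5, 3.6, 10.3]
gripper_width: 0.0155
finger_force: 40.0
```

```bash
python3 -c "
from h import *
av(3)
p=eyes.capture('wrist');dot(p,.0805,224,264)"
```

```text
t 26.7 pos [516.21 157.59  89.67] line 23.61 F,T [-4.84  3.98 13.1   0.65  0.96  0.12] sd [1.1  0.01] w 0.0155
[ 204  241   41   40 1275] [224.3 260.4] [0.5141 0.2036 0.0805] (np.float64(92.89), np.float64(0.0462))
[205 287  36  14 372] [221.7 294.2] [0.4976 0.1994 0.0805] (np.float64(114.09), np.float64(0.046))
```

step_arm(steps=[[1,[0,0,0],0.01],[1,[0,0,0],0.01],[1,[0,0,0],0.01],[1,[0,0,0],0.01],[1,[0,0,0],0.01],[1,[0,0,0],0],[1,[0,0,0],0],[1,[0,0,0],0]])

```text
t: 27.55
position: [0.5162, 0.1576, 0.0897]
orientation: [0.984, 0.18, 0.0, 0.0]
contact_force: [-4.5, 3.6, 12.5]
gripper_width: 0.0159
finger_force: 40.0
```

```bash
python3 -c "
from h import *
av(3)
p=eyes.capture('wrist');dot(p,.0805,224,264)"
```

```text
t 27.7 pos [516.18 157.62  89.67] line 20.74 F,T [-6.2   3.73 12.16  0.64  1.14  0.09] sd [1.51 0.01] w 0.0156
[ 204  241   41   40 1284] [224.3 260.3] [0.5164 0.2036 0.0805] (np.float64(90.02), np.float64(0.0462))
[205 287  36  14 374] [221.8 294.2] [0.4998 0.2002 0.0805] (np.float64(111.24), np.float64(0.0459))
```

The wheel is at 7° past the click with only 0.09 N·m torque, so it now turns freely.

step_arm(steps=[[1,[0,0,0],0.025],[1,[0,0,0],0.025],[1,[0,0,0],0.025],[1,[0,0,0],0.025],[1,[0,0,0],0.025],[1,[0,0,0],0.025],[1,[0,0,0],0.025],[1,[0,0,0],0.025]])

```text
t: 28.55
position: [0.5162, 0.1576, 0.0897]
orientation: [0.997, 0.08, 0.0, -0.0]
contact_force: [-4.4, 4.2, 11.9]
gripper_width: 0.0156
finger_force: 40.0
```

```bash
python3 -c "
from h import *
av(3)
p=eyes.capture('wrist');dot(p,.0805,224,264)"
```

```text
t 28.7 pos [516.14 157.63  89.66] line 9.25 F,T [-5.42  3.86 13.19  0.79  1.02 -0.09] sd [1.97 0.05] w 0.0159
[ 204  240   41   40 1287] [224.4 259.7] [0.5258 0.2026 0.0805] (np.float64(78.21), np.float64(0.0462))
[204 286  37  15 399] [221.6 294. ] [0.5087 0.2027 0.0805] (np.float64(99.69), np.float64(0.046))
```

step_arm(steps=[[1,[0,0,0],0.025],[1,[0,0,0],0.025],[1,[0,0,0],0.025],[1,[0,0,0],0.025],[1,[0,0,0],0.025],[1,[0,0,0],0.02],[1,[0,0,0],0],[1,[0,0,0],0]])

```text
t: 29.55
position: [0.5162, 0.1576, 0.0896]
orientation: [1.0, 0.008, 0.0, -0.0]
contact_force: [-6.4, 4.2, 10.6]
gripper_width: 0.0155
finger_force: 40.0
```

```bash
python3 -c "
from h import *
av(4)
p=eyes.capture('wrist');dot(p,.0805,224,264)"
```

```text
t 29.75 pos [516.17 157.63  89.65] line 0.95 F,T [-5.67  4.69 11.54  0.79  1.15 -0.1 ] sd [0.21 0.02] w 0.0157
[ 204  240   42   40 1297] [224.5 259.6] [0.5323 0.2007 0.0805] (np.float64(69.81), np.float64(0.0461))
[204 286  37  15 413] [221.3 293.9] [0.5153 0.2034 0.0805] (np.float64(91.38), np.float64(0.0461))
```

step_arm(steps=[[1,[0,0,0],-0.035],[1,[0,0,0],-0.035],[1,[0,0,0],-0.035],[1,[0,0,0],-0.035],[1,[0,0,0],-0.035],[1,[0,0,0],-0.035],[1,[0,0,0],-0.035],[1,[0,0,0],-0.035]])

```text
t: 30.6
position: [0.5162, 0.1576, 0.0896]
orientation: [0.989, 0.149, 0.0, 0.0]
contact_force: [-4.7, 4.6, 14.8]
gripper_width: 0.0156
finger_force: 40.0
```

step_arm(steps=[[1,[0,0,0],-0.035],[1,[0,0,0],-0.035],[1,[0,0,0],-0.035],[1,[0,0,0],-0.035],[1,[0,0,0],-0.035],[1,[0,0,0],-0.034],[1,[0,0,0],0],[1,[0,0,0],0]])

```text
t: 31.4
position: [0.5162, 0.1575, 0.0896]
orientation: [0.968, 0.25, -0.0, 0.0]
contact_force: [-5.6, 4.2, 11.4]
gripper_width: 0.0156
finger_force: 40.0
```

```bash
python3 -c "
from h import *
av(4)
p=eyes.capture('wrist');dot(p,.0805,224,264)"
```

```text
t 31.6 pos [516.21 157.51  89.65] line 28.97 F,T [-5.47  3.67 10.51  0.65  1.13 -0.09] sd [0.38 0.03] w 0.0158
[ 205  240   40   40 1265] [224.3 259.5] [0.5102 0.2033 0.0805] (np.float64(97.75), np.float64(0.0463))
[204 286  37  15 398] [221.4 293.8] [0.4939 0.1976 0.0805] (np.float64(119.22), np.float64(0.0461))
```

step_arm(steps=[[1,[0,0,0.1],0],[1,[0,0,0],-0.035],[1,[0,0,0],-0.035],[1,[0,0,0],-0.035],[1,[0,0,0],-0.035],[1,[0,0,0],-0.035],[1,[0,0,0],-0.035],[1,[0,0,0],-0.035]])

```text
t: 32.45
position: [0.5162, 0.1575, 0.0896]
orientation: [0.93, 0.367, -0.0, 0.0]
contact_force: [-5.4, 2.8, 12.4]
gripper_width: 0.0157
finger_force: 40.0
```

step_arm(steps=[[1,[0,0,0],-0.035],[1,[0,0,0],-0.035],[1,[0,0,0],-0.035],[1,[0,0,0],-0.035],[1,[0,0,0],-0.035],[1,[0,0,0],-0.035],[1,[0,0,0],-0.027],[1,[0,0,0],0]])

```text
t: 33.25
position: [0.5162, 0.1574, 0.0896]
orientation: [0.88, 0.474, -0.0, 0.0]
contact_force: [-5.5, 2.1, 12.3]
gripper_width: 0.0157
finger_force: 40.0
```

```bash
python3 -c "
from h import *
av(5)
p=eyes.capture('wrist');dot(p,.0805,224,264)"
```

```text
t 33.5 pos [516.24 157.46  89.58] line 56.59 F,T [-5.23  2.54 11.46  0.53  1.06 -0.06] sd [0.76 0.03] w 0.0157
[ 205  240   40   40 1244] [224.3 259.4] [0.4897 0.1953 0.0805] (np.float64(125.12), np.float64(0.0464))
[204 286  36  15 393] [221.4 293.8] [0.478  0.1827 0.0805] (np.float64(146.65), np.float64(0.046))
```

Now 55.9° (0.976 rad), the second click. On to the third: line 84.6°, turn -0.488.

step_arm(steps=[[1,[0,0,0],0],[1,[0,0,0],-0.035],[1,[0,0,0],-0.035],[1,[0,0,0],-0.035],[1,[0,0,0],-0.035],[1,[0,0,0],-0.035],[1,[0,0,0],-0.035],[1,[0,0,0],-0.035]])

```text
t: 34.35
position: [0.5163, 0.1574, 0.0896]
orientation: [0.816, 0.579, 0.0, 0.0]
contact_force: [-4.5, 3.5, 14.5]
gripper_width: 0.0158
finger_force: 40.0
```

step_arm(steps=[[1,[0,0,0],-0.035],[1,[0,0,0],-0.035],[1,[0,0,0],-0.035],[1,[0,0,0],-0.035],[1,[0,0,0],-0.035],[1,[0,0,0],-0.035],[1,[0,0,0],-0.033],[1,[0,0,0],0]])

```text
t: 35.15
position: [0.5163, 0.1574, 0.0896]
orientation: [0.74, 0.673, 0.0, 0.0]
contact_force: [-5.2, 3.1, 11.7]
gripper_width: 0.0161
finger_force: 40.0
```

```bash
python3 -c "
from h import *
av(4)
p=eyes.capture('wrist');dot(p,.0805,224,264)"
```

```text
t 35.35 pos [516.35 157.38  89.61] line 84.55 F,T [-4.63  2.97 12.2   0.43  0.92 -0.02] sd [0.79 0.03] w 0.016
[ 205  240   40   40 1231] [224.3 259.1] [0.4752 0.1786 0.0805] (np.float64(152.79), np.float64(0.0464))
[204 286  36  15 394] [221.6 293.7] [0.4707 0.1619 0.0805] (np.float64(174.43), np.float64(0.0459))
```

step_arm(steps=[[1,[0,0,-1],0],[1,[0,0,-1.5],0],[1,[0,0,-1.5],0],[1,[0,0,-1.5],0],[1,[0,0,-1.5],0],[1,[0,0,-1.5],0],[1,[0,0,-1.5],0],[1,[0,0,-1.5],0]])

```text
t: 36.2
position: [0.5163, 0.1574, 0.1003]
orientation: [0.74, 0.673, -0.0, 0.0]
contact_force: [-2.0, 1.3, 4.4]
gripper_width: 0.0152
finger_force: 40.0
```

step_arm(steps=[[1,[0,0,-0.5],0],[1,[0,0,0],0],[0.7,[0,0,0],0],[0.6,[0,0,0],0],[0.4,[0,0,0],0],[0.4,[0,0,0],0],[0.4,[0,0,0],0],[0.4,[0,0,0],0]])

```text
t: 37.0
position: [0.5164, 0.1576, 0.1008]
orientation: [0.74, 0.673, 0.0, 0.0]
contact_force: [0.4, 0.2, -0.4]
gripper_width: 0.0529
finger_force: 0.0
```

step_arm(steps=[[0.4,[0,0,-10],0],[0.4,[0,0,-20],0],[0.4,[0,0,-20],0],[0.4,[0,0,-20],0],[0.4,[0,0,-20],0],[0.4,[0,0,0],0],[0.4,[0,0,0],0],[0.4,[0,0,0],0]])

```text
t: 37.8
position: [0.5159, 0.1576, 0.1899]
orientation: [0.74, 0.673, -0.001, -0.001]
contact_force: [0.3, -0.2, -0.5]
gripper_width: 0.0531
finger_force: 0.0
```

```bash
python3 - <<'E'
from h import *
p=eyes.capture("wrist");dot(p,.0927,224,240)
cv2.imwrite("pics/w3.png",p["frame"])
s=eyes.capture("scene");W=cloud(s).reshape(-1,3)
k=W[(np.hypot(W[:,0]-.516,W[:,1]-.157)<.04)&(W[:,2]>.126)&(W[:,2]<.142)];print(len(k),cv2.minAreaRect((k[:,:2]*1000).astype(np.float32)))
rel([.498,.0225,.15],84.6)
E
```

```text
[242 236  25  26 505] [254.4 248.4] [0.4702 0.157  0.0927] (np.float64(-179.49), np.float64(0.0462))
154 ((515.4922485351562, 157.4899139404297), (51.73749923706055, 19.100847244262695), 83.07768249511719)
t 37.9 pos [0.516  0.1575 0.1899] tilt [-1.9e-03 -2.0e-04 -1.0e+00] xline 84.56 q6 0.172 F [-0.61  0.34 -0.43] T [-0.083  0.058  0.008] w 0.05282710987596594
shift mm [-136.1   -5.1   39.9] turn -0.0008
```

View pics/w3.png

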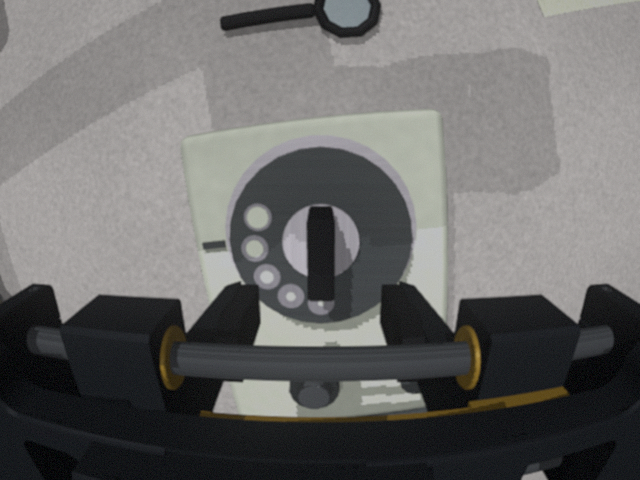

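The wrist view confirms the knob is upright at about 84° (dots rotated by 56°), locked, and released. Next I go to the lamp button with the fingers shut.

step_arm(steps=[[1,[-20,-1,0],0],[1,[-30,-1,0],0],[1,[-30,-1,0],0],[1,[-30,-1,0],0],[1,[-26,-1,0],0],[1,[0,0,20],0],[1,[0,0,20],0],[1,[0,0,20],0]], grip_force=10)

```text
t: 38.7
position: [0.4982, 0.0224, 0.1297]
orientation: [0.74, 0.673, -0.0, -0.0]
contact_force: [1.0, 0.3, 1.0]
gripper_width: 0.0006
finger_force: 0.0
```

step_arm(steps=[[1,[0,0,15],0],[1,[0,0,12],0],[1,[0,0,6],0],[1,[0,0,0],0],[1,[0,0,0],0],[1,[0,0,0],0],[1,[0,0,0],0],[1,[0,0,0],0]])

```text
t: 39.5
position: [0.4986, 0.0227, 0.0982]
orientation: [0.74, 0.673, 0.0, 0.0]
contact_force: [0.3, -0.2, -1.1]
gripper_width: 0.0007
finger_force: 0.0
```

```bash
python3 - <<'E'
from h import *
rel([.4978,.0225,.0863],84.6)
av(3)
E
```

```text
t 39.5 pos [0.4986 0.0227 0.0982] tilt [ 6.e-04 -1.e-04 -1.e+00] xline 84.56 q6 -0.097 F [ 0.31 -0.21 -1.09] T [-0.027  0.057 -0.009] w 0.0007406036649201785
shift mm [-0.2 -0.8 11.9] turn -0.0008
t 39.65 pos [498.53  22.7   97.98] line 84.56 F,T [-0.11 -0.13  0.12 -0.07  0.07 -0.02] sd [0.34 0.04] w 0.0005
```

step_arm(steps=[[1,[0,0,2],0],[1,[0,0,2],0],[1,[0,0,2],0],[1,[0,0,2],0],[1,[0,0,2],0],[1,[0,0,1.5],0],[1,[0,0,0],0],[1,[0,0,0],0]])

```text
t: 40.45
position: [0.4985, 0.0227, 0.0865]
orientation: [0.74, 0.673, 0.0, 0.0]
contact_force: [-1.2, 0.2, 5.2]
gripper_width: 0.0004
finger_force: 2.4
```

```bash
python3 - <<'E'
from h import *
av(4)
E
```

```text
t 40.65 pos [498.47  22.69  86.42] line 84.56 F,T [-2.21  0.02  4.73 -0.04  0.34  0.  ] sd [0.23 0.01] w 0.0008
```

Force is 4.7 N at about 5.5 mm. I press until it bottoms.

step_arm(steps=[[1,[0,0,0.3],0],[1,[0,0,0.3],0],[1,[0,0,0.3],0],[1,[0,0,0.3],0],[1,[0,0,0],0],[1,[0,0,0],0],[1,[0,0,0],0],[1,[0,0,0],0]])

```text
t: 41.45
position: [0.4985, 0.0227, 0.0862]
orientation: [0.74, 0.673, 0.0, 0.0]
contact_force: [-4.7, 0.1, 16.7]
gripper_width: 0.0007
finger_force: 8.3
```

```bash
python3 - <<'E'
from h import *
av(4)
E
```

```text
t 41.65 pos [498.55  22.67  86.23] line 84.56 F,T [-5.46  0.45 16.92 -0.    0.96 -0.  ] sd [0.42 0.02] w 0.0006
```

Bottomed: 17 N, with no further travel. Now I retreat.

step_arm(steps=[[1,[0,0,-3],0],[1,[0,0,-5],0],[1,[0,0,-15],0],[1,[0,0,-25],0],[1,[0,0,-30],0],[1,[0,0,-30],0],[1,[0,0,-20],0],[1,[0,0,0],0]])

```text
t: 42.45
position: [0.4995, 0.0225, 0.2153]
orientation: [0.74, 0.673, 0.001, 0.002]
contact_force: [-1.2, -0.6, -0.8]
gripper_width: 0.0004
finger_force: 0.0
```

step_arm(steps=[[1,[-5,-20,0],0],[1,[0,-30,0],0],[1,[0,-30,0],0],[1,[0,-30,0],0],[1,[0,-20,0],0],[1,[0,0,0],0],[1,[0,0,0],0],[1,[0,0,0],0]])

```text
t: 43.25
position: [0.3695, 0.0298, 0.2128]
orientation: [0.74, 0.673, -0.0, -0.0]
contact_force: [0.2, -0.4, 0.1]
gripper_width: 0.0005
finger_force: 0.0
```

```bash
python3 - <<'E'
from h import *
p=eyes.capture("scene");W=cloud(p).reshape(-1,3)
k=W[(np.hypot(W[:,0]-.516,W[:,1]-.157)<.04)&(W[:,2]>.126)&(W[:,2]<.142)];print(len(k),cv2.minAreaRect((k[:,:2]*1000).astype(np.float32)))
b=W[(np.hypot(W[:,0]-.498,W[:,1]-.0225)<.01)];print("lamp z",np.median(b[:,2]))
q=eyes.capture("top");V=cloud(q)
for n in["granite_mid","basalt_mid","lens_mid"]:
    for r in finder.silhouettes(n,q)[:1]:print(n,r["bbox"],np.median(V[r["region"]&(q["depth"]>0)],0).round(4))
av(1)
E
```

```text
155 ((516.3989868164062, 157.327392578125), (51.28778076171875, 20.43854522705078), 86.43156433105469)
lamp z 0.09317132882255819
granite_mid [390.2, 291.9, 417.8, 325.6] [ 0.4819 -0.1514  0.0376]
basalt_mid [389.7, 242.6, 407.0, 265.6] [ 0.5893 -0.1426  0.0302]
lens_mid [135.8, 252.9, 169.7, 324.2] [0.5449 0.3441 0.0085]
t 43.55 pos [368.87  29.99 213.  ] line 84.56 F,T [ 0.37  0.02  0.44 -0.1   0.06 -0.01] sd [0. 0.] w 0.0007
```

Wheel is in the third click, the lamp button is up again and the bystanders have not moved. Handing in.

```bash
python3 -c "
from h import *
print(order.job_done())"
```

```text
the job is handed in; nothing more can be done
None
```

The wheel went back to the first click and then, pausing in each, to the third. I let go there with the knob up, pressed the lamp button to its bottom, and handed in the job at about 44 s. One early probe turn met about 0.45 N·m, possibly the lock, so I backed off and pushed slightly deeper before turning; no verdict came back.

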